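Fire the automatic centre punch through the jig's guide bush

TASK

Take the automatic centre punch (the one with the wide dark cap) out of the tool stand, put its nose down the raised guide bush of the marking jig and press it straight down on the workpiece inside until its spring trips with a snap. Stop pressing as soon as it snaps, without driving the punch hard against its end stop. Then set the punch gently back upright, fully home in the free hole of the stand, let go of it, and leave the other tools on the bench alone.

Things in the scene. Friction and masses are not known exactly. Their poses are not given: they have to be found in the camera images.
- punch_grip (a point): the loose automatic punch, 130 g, upright in a stand hole. Point on its axis, z up from tip to cap. Dark cap 19 mm wide, 14 to 26 mm above the point; steel sleeve 16 mm wide (the grip), from 14 mm above to the shoulder 48 mm below; then a slim nose 8 mm wide, 40 mm long, its last 9 mm tapering to a 3 mm tip 88 mm below the point. The wide cap tells it from the pin punch
- punch_tip (a point): the tip of the automatic punch's nose, at the lower end of its axis; it moves with the nose
- punch_nose (a joint): how far the nose is pushed into the sleeve, m: 0 fully out (start), 0.012 at the solid end stop. The push needed rises from 2 N at once to 4 N at 5 mm and 13 N at 9 mm; there it trips with a snap: the nose jumps in to 10.5 mm or more and the push drops to 5 to 8 N until the stop, where force climbs steeply. Springs back out when unloaded
- bush (a point): centre of the mouth of the jig's guide bush: a round collar 24 mm wide, 8 mm proud of the jig's top, with an upright bore 9.8 mm wide for the nose; mouth 48 mm above the bench. The workpiece's face lies across the bore 9 to 26 mm below the mouth: that level differs each time and is neither measured nor visible
- jig: marking jig, fixed to the bench, holding the workpiece inside: dark steel block 130 (x) x 100 (y) x 40 mm with flush screw heads, one raised bush, and a clamp screw that sticks out 30 mm on its -x side; origin at the centre of its underside. The bush is at x +25 mm, y -15 mm in its frame
- stand: wooden tool stand 60 (x) x 130 (y) x 65 mm, fixed to the bench; origin at the centre of its underside. Two upright holes on its y axis, 70 mm apart: 18 mm wide, 20 mm deep to a ledge on which the sleeve's shoulder stands, then 12 mm wide down to the bench for the nose. Fully home, punch_grip is 28 mm above the hole's mouth
- stand_hole0 (a point): centre of the mouth of the stand's hole at its -y end, 65 mm above the bench
- stand_hole1 (a point): centre of the mouth of the stand's hole at its +y end, 65 mm above the bench
- pin_punch: a plain pin punch standing in the stand's other hole, not to be used: 15 mm shaft with a thinner 10 mm top and no cap, 60 mm tall from its shoulder (origin, on the stand's ledge), so lower than the automatic punch
- wrench: open-ended wrench, 140 mm, lying flat; a bystander, origin near its middle
- hammer_tool: hammer, 200 mm, lying; a bystander, origin near its middle
- die_plate: steel plate 100 x 120 x 30 mm with dark holes and two short pins standing on it; a bystander, origin at the centre of its underside
- ground_block: bare ground metal block 90 x 120 x 25 mm; a bystander, origin at the centre of its underside
- hex_key: L-shaped hex key, 150 mm, lying flat; a bystander, origin near its middle
- oil_pot: open brass-coloured pot, 72 mm wide, 75 mm tall; a bystander, origin at the centre of its underside
- collet: short plain steel cylinder, 36 mm wide, 30 mm tall; a bystander, origin at the centre of its underside
Mind the look-alikes: they are no part of the job. What is meant by the stand is not red, and is the smaller of those in its own colour.

How it is judged:
By the outcome, as a careful person would: the job done as asked, in the order asked, and still so for the second after the job is handed in, with the robot touching nothing.
It also fails if it takes over 64 s, if anything falls off the work surface, if the arm or the gripper's body presses on something with over 40 N, if the wrist force passes 120 N, or if a joint passes its speed limit or range.

ROBOT

A 7-joint arm with a two-finger parallel gripper is mounted at the origin on the work surface. World frame = base frame: x ahead of the robot, y to its left, z up, the work surface at z = 0. Lengths are in m, angles in rad, forces in N, time in s.
With the tool pointing down it reaches from about 0.425 to 0.875 m from the base axis. Payload 4.7 kg.
Tool frame: the origin (TCP) lies at the very end of the fingers, on their centre line; the grasp point (between the pads) lies 19 mm behind it; z points along the fingers, y is the direction in which the jaws open and shut (so a half turn about z gives the same grasp; the last joint's range is limited). The gripper opens to 87 mm and grips with 3 to 60 N. Pads are 19 mm wide; open, the fingers measure 117 mm over their backs; the gripper's body (75 mm by 190 mm) begins 51 mm behind the grasp point.
Start: joints at [1.13, 0.321, -0.07, 1.45, 0.023, 1.371, -0.057], TCP at [0.286, -0.584, 0.223] pointing down, gripper open.
Joint ranges: [-2.86, 2.86], [-0.3, 2.09], [-1.38, 1.24], [0.06, 2.45], [-1.56, 4.7], [0.09, 2.05], [-2.69, 2.69]. Speed limits (rad/s): [2.57, 2.57, 3.14, 3.14, 3.14, 3.14, 3.14].

INTERFACE

Orientations are given as a rotation vector (axis times angle).
In Python, from bench import get_state, get_image, close_job gives the robot as it stands.
- The arm moves only by the tool send_rows, never from a script. Its argument "steps" is a list of rows, each an object with "claw": the finger opening in m, from 0 to 0.087; "offset": the shift along the tool's x, y, z in m, a list of three; "turn": the turn about the tool's z in rad. In form: [{"claw": claw, "offset": [tx, ty, tz], "turn": turn}, ...]. A call has 1 to 12 rows; each row is the pose to reach, as a shift and turn from the pose measured when the call began, along the tool's axes at that moment; what a row does not reach only later rows make up. A row lasts 1/8 s, in which the tool goes at most 62.5 mm and 10.7 degrees, less where a joint would pass 70% of its speed; a pose out of reach is approached as far as the arm can. A call with a gripper value outside its range is refused whole. The fingers move at their own pace and stop on an object; "squeeze" is the grip in N (left out, the last holds). Time passes only in rows, so rows that repeat a pose let the fingers close. It gives the time, the measured TCP pose, the force and the opening at its end, in the units of the state.
- get_state(): the state, without advancing time (a new reading comes with each control period).
- get_image(name): name is "side" or "top"; returns a dict with "pixels" (384x512x3 uint8, blue, green, red), "fx", "fy", "cx", "cy" (pixels), "distortion" ([k1, k2, p1, p2, k3] as OpenCV has them; the pictures are not rectified), "R" (3x3) and "t" (3): a world point X has camera coordinates R X + t. Camera axes: x right, y down, z forward; pixel columns grow to the right and rows downward; lengths in m; the calibration is good to about 2 mm. A picture is of the moment at which its call begins. There is no depth.
- close_job(): hands the job in, once; it reports no verdict.
The state is a dict: "time": time; "joint_positions": joint angles; "qd": joint speeds; "joint_torque": joint torques, N m; "position": TCP position; "tool_rot": TCP orientation; "ft_force": force on the tool from outside, world axes, zero at the start; "torque": the same for the moment, N m; "grip_width": opening from 0.0 (shut) to 1.0 (fully open).
Only numpy, scipy, OpenCV 4.12 (cv2) and the standard library are available. Lean on these libraries where they do the work, as an engineer would, in place of code of your own. Each camera call takes 0.05 s, during which the arm holds its last target. There are 200 camera calls.

## Working session

There is one attempt and no reset: what is moved stays moved. The work goes in short steps, Python scripts to look and compute and a tool call to move; the robot and the scene stay as the last step left them, time stands still between calls to the robot, and variables do not carry over. Pictures are saved under pics/ and viewed, and the job is handed in when it is done.

Besides the shell and the picture viewer there is one more tool, called after "Call:" as name(argument=value, ...) on one line, values as JSON. send_rows: Moves the arm, as the interface text tells. Its arguments: {"type":"object","properties":{"steps":{"type":"array","items":{"type":"object","properties":{"claw":{"type":"number"},"offset":{"type":"array","items":{"type":"number"}},"turn":{"type":"number"}}}},"squeeze":{"type":"number"}},"required":["steps"]}

```bash
mkdir -p pics; cat > h.py <<'E'
import numpy as np, cv2
from bench import get_state, get_image, close_job
def K(c): return np.array([[c['fx'],0,c['cx']],[0,c['fy'],c['cy']],[0,0,1.]])
def ray(c,uv):
    p=cv2.undistortPoints(np.array([[uv]],float),K(c),np.array(c['distortion'],float))[0,0]
    R=np.array(c['R']);t=np.array(c['t']); return -R.T@t, R.T@np.array([p[0],p[1],1.])
def onz(c,uv,z):
    o,d=ray(c,uv); return o+d*(z-o[2])/d[2]
def proj(c,X):
    r=cv2.Rodrigues(np.array(c['R'],float))[0]
    return cv2.projectPoints(np.array([X],float).reshape(-1,1,3),r,np.array(c['t'],float),K(c),np.array(c['distortion'],float))[0].reshape(-1,2)
def crop(c,name,x0,y0,x1,y1,s):
    cv2.imwrite('pics/'+name,cv2.resize(np.array(c['pixels'])[y0:y1,x0:x1],None,fx=s,fy=s,interpolation=cv2.INTER_CUBIC))
E
python3 - <<'E'
from h import *
for n in('top','side'):
    c=get_image(n); crop(c,n+'0.png',0,0,512,384,1.5); print(n,c['fx'],(-np.array(c['R']).T@np.array(c['t'])).round(3),np.array(c['R']).round(2).tolist())
print(get_state())
E
```

```text
top 447.3637271394547 [ 0.401 -0.018  1.409] [[0.02, -1.0, 0.01], [-0.99, -0.02, -0.13], [0.13, -0.01, -0.99]]
side 406.3387771241846 [-0.257 -0.318  0.747] [[0.35, -0.94, 0.02], [-0.57, -0.23, -0.79], [0.75, 0.27, -0.61]]
{'time': 0.1, 'joint_positions': array([ 1.13009338,  0.32174556, -0.07009979,  1.45156614,  0.02261357,
        1.37079954, -0.056891  ]), 'qd': array([ 0.00022625, -0.00237022,  0.00011173, -0.00170561, -0.00051044,
        0.00014028, -0.00013781]), 'joint_torque': array([ 2.22898018e-05, -4.92571807e+01, -4.06126678e-01, -3.13400352e+01,
       -6.43235212e-02,  3.94687720e-02,  4.38653035e-05]), 'position': array([ 0.28527508, -0.58349418,  0.22156657]), 'tool_rot': array([-3.05907669e+00, -7.07969962e-01,  7.68668011e-04]), 'ft_force': array([ 0.77976283,  0.97864242, -0.05875104]), 'torque': array([-0.02838508,  0.03576179,  0.00476885]), 'grip_width': 1.0011571745768166}
```

View pics/top0.png

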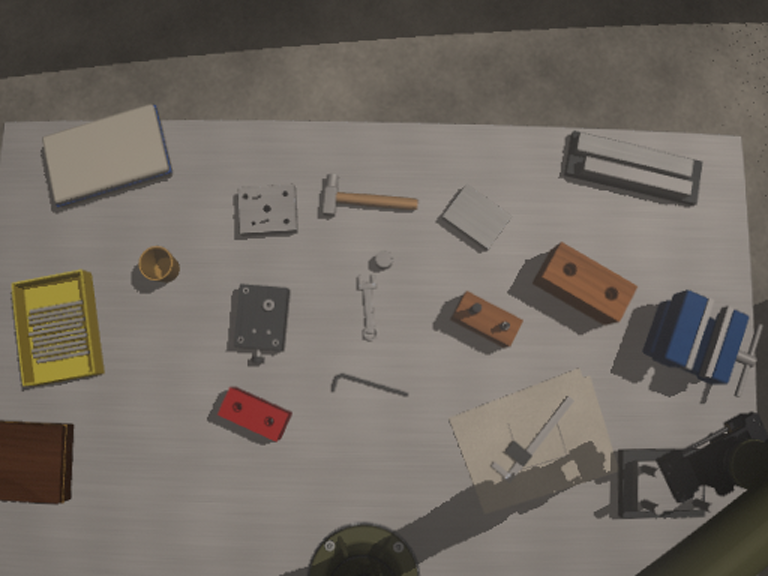

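View pics/side0.png

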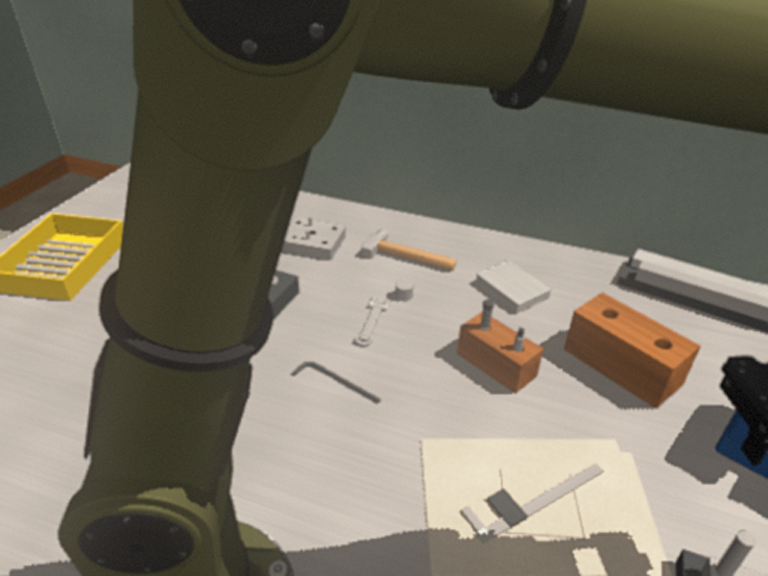

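The candidate stands in the top view (1.5x picture) are:
- small orange-brown (487,320), with two tools in it
- large orange-brown (585,283), empty
- red (255,414), empty

The small brown one fits: it isn't red, it is the smaller of its colour and it holds the tools. The jig is the dark block at (259,318). I'll enlarge both to confirm.

```bash
python3 - <<'E'
from h import *
c=get_image('top'); a=np.array(c['pixels'])
d=get_image('side'); b=np.array(d['pixels'])
f=lambda i,s=400:cv2.resize(i,(s,int(s*i.shape[0]/i.shape[1])),interpolation=cv2.INTER_CUBIC)
A=f(a[185:240,290:355]);B=f(a[180:250,140:205]);C=f(b[190:265,295:370])
H=max(map(len,(A,B,C)));pad=lambda i:np.vstack([i,np.zeros((H-len(i),400,3),np.uint8)])
cv2.imwrite('pics/c1.png',f(np.hstack(list(map(pad,(A,B)))),800));cv2.imwrite('pics/c2.png',C)
E
```

```text
(no output)
```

View pics/c1.png

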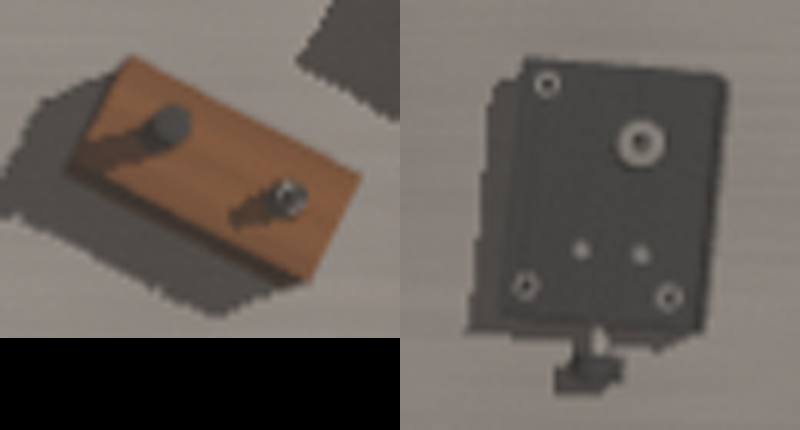

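View pics/c2.png

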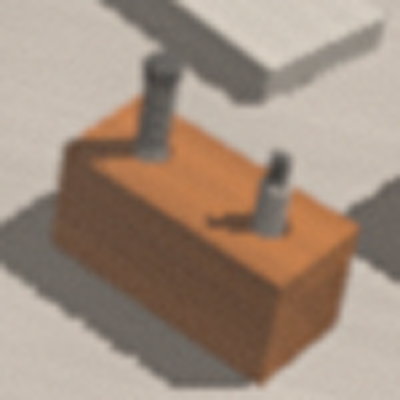

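The crop confirms it. The automatic punch, with its wide dark cap, is at top pixel (317.6,205.6), in the left, +y hole. The slimmer pin punch is at (337,217). The raised bush ring is at (179,203).

```bash
cat > m.py <<'E'
from h import *
c=get_image('top');a=np.array(c['pixels']).astype(int);hsv=cv2.cvtColor(a.astype(np.uint8),cv2.COLOR_BGR2HSV)
# stand top face: orange, bright
roi=np.zeros(a.shape[:2],bool);roi[185:240,290:355]=1
m=((hsv[...,0]<18)&(hsv[...,1]>100)&(a[...,2]>112)&roi).astype(np.uint8)
m=cv2.morphologyEx(m,cv2.MORPH_CLOSE,np.ones((13,13)))
cn=max(cv2.findContours(m,0,2)[0],key=cv2.contourArea)[:,0,:]
P=np.array([onz(c,p,.065)[:2] for p in cn.astype(float)])*1000
r=cv2.minAreaRect(P.astype(np.float32));print('stand',r)
v=a.max(2)
def blob(x0,y0,x1,y1,f,z):
    s=f(a[y0:y1,x0:x1]).astype(np.uint8);n,l,st,ce=cv2.connectedComponentsWithStats(s)
    i=1+st[1:,4].argmax();u=ce[i]+[x0,y0];print(u.round(2),st[i].tolist(),'->',(onz(c,u,z)*1000).round(1));return u
if __name__=='__main__':
    blob(170,194,190,212,lambda q:q.min(2)>95,.048)
    print(a[198:215,308:326].max(2)); print((a[198:215,308:326,2]-a[198:215,308:326,0]))
    print('cap',onz(c,(317.6,205.6),.119),'pin',onz(c,(337.1,217),.105))
E
python3 m.py
```

```text
stand ((536.5559692382812, -242.93487548828125), (127.55365753173828, 56.10573959350586), 63.40085220336914)
[178.82 202.97] [6, 6, 7, 7, 34] -> [556.2 204.1  48. ]
[[ 90 118 124 124 122 122 122 122 121 120 119 124 133 138 141 141 142 142]
 [114 129 128 126 124 122 122 122 122 122 122 121 119 124 133 139 141 142]
 [120 131 130 128 128 127 124 123 124 122 122 122 121 119 118 129 138 142]
 [128 128 129 130 131 129 127 125 120 115 113 117 122 122 120 119 122 131]
 [124 126 128 128 129 130 129 122 101  85  82  97 112 120 123 121 121 119]
 [122 122 124 126 127 125 115  90  75  74  76  78  86 115 124 123 123 121]
 [122 123 123 122 119 105  75  69  74  75  75  76  85 117 124 124 123 122]
 [123 122 117 112 101  72  56  68  75  76  77  77  81 119 126 127 125 123]
 [113 112  92  76  67  57  56  65  70  74  75  75  90 121 130 128 127 126]
 [ 79  79  78  76  66  59  56  56  65  70  75  82 103 124 129 130 130 129]
 [ 78  78  78  79  72  65  58  58  57  64  85 103 121 127 128 128 128 129]
 [ 76  76  78  79  77  71  64  67  77  90 110 121 122 123 125 125 127 128]
 [ 77  76  77  77  79  89  92 100 1
[... 694 characters left out ...]
58 56 46 23  6  5  6  4  5 14 50 61 60 60 59]
 [59 60 55 52 44 22  6  4  6  5  6  6  8 51 63 63 61 60]
 [53 52 38 24 16  7  6  5  5  5  5  4 21 56 65 64 63 62]
 [27 26 27 25 16  7  6  5  4  5  9 15 41 61 65 65 65 64]
 [27 27 26 29 21 12  6  6  8 12 29 44 58 63 63 64 64 65]
 [26 26 27 28 27 19 11 15 23 35 50 58 58 60 62 62 63 64]
 [26 26 26 27 28 35 37 42 52 56 59 60 60 60 60 60 62 63]
 [25 34 38 38 38 54 61 61 62 62 61 62 60 61 61 60 60 60]
 [36 51 57 58 58 59 58 59 61 61 62 61 61 60 60 60 60 60]
 [51 55 55 57 58 58 58 59 59 60 62 61 62 62 61 63 63 61]
 [32 45 51 54 56 57 57 57 59 60 60 60 62 62 62 62 62 63]]
cap [ 0.5481396  -0.21153777  0.119     ] pin [ 0.51705486 -0.2714074   0.105     ]
```

```bash
cat >> h.py <<'E'
from scipy.spatial.transform import Rotation as Ro
def off(X,s=None):
    s=s or get_state(); return (Ro.from_rotvec(s['tool_rot']).as_matrix().T@(np.array(X)-s['position'])*1000).round(1)
def tri(c,u,d,w):
    (o,a),(p,b)=ray(c,u),ray(d,w); a/=np.linalg.norm(a);b/=np.linalg.norm(b)
    k=np.linalg.lstsq(np.c_[a,-b],p-o,rcond=None)[0]; A=o+k[0]*a;B=p+k[1]*b
    return ((A+B)/2*1000).round(1),np.linalg.norm(A-B)*1000
E
python3 - <<'E'
from h import *
c=get_image('top');d=get_image('side')
print(tri(c,(317.7,205),d,(325,201.6)))
print(onz(c,(317.7,205),.119),onz(d,(325,201.6),.119))
print(off([.551,-.2115,.2]),off([.556,.204,.2]))
print(proj(c,[.5565,.204,.048]),proj(d,[[.551,-.2115,.119],[.5515,-.2115,.065],[.5205,-.2735,.105]]))
E
```

```text
(array([ 550. , -211.7,  117. ]), np.float64(0.9754454966599149))
[ 0.54990353 -0.21182992  0.119     ] [ 0.54721347 -0.21154037  0.119     ]
[ 402.1 -217.8   22.3] [ 589.2 -588.9   22.5]
[[178.84426221 202.88466473]] [[325.3235722  200.71506456]
 [322.84758138 217.01820662]
 [347.1011408  218.46458568]]
```

Call:
send_rows(steps=[{"claw":0.06,"offset":[0.05,-0.027,0.01],"turn":-0.16},{"claw":0.06,"offset":[0.1,-0.054,0.015],"turn":-0.32},{"claw":0.06,"offset":[0.15,-0.081,0.02],"turn":-0.48},{"claw":0.06,"offset":[0.2,-0.108,0.022],"turn":-0.651},{"claw":0.06,"offset":[0.25,-0.135,0.022],"turn":-0.651},{"claw":0.06,"offset":[0.3,-0.162,0.022],"turn":-0.651},{"claw":0.06,"offset":[0.35,-0.189,0.022],"turn":-0.651},{"claw":0.06,"offset":[0.39,-0.21,0.022],"turn":-0.651},{"claw":0.06,"offset":[0.401,-0.2178,0.022],"turn":-0.651},{"claw":0.06,"offset":[0.401,-0.2178,0.022],"turn":-0.651},{"claw":0.06,"offset":[0.401,-0.2178,0.022],"turn":-0.651}])

```text
time: 1.72
position: [0.5489, -0.2144, 0.2002]
tool_rot: [2.676, 1.646, -0.002]
ft_force: [-0.6, -0.2, -1.0]
grip_width: 0.69
```

```bash
python3 - <<'E'
from h import *
s=get_state();print(s);print(off([.550,-.2116,.074]),Ro.from_rotvec(s['tool_rot']).as_matrix().round(3))
d=get_image('side'); crop(d,'s1.png',250,120,410,270,5)
d=get_image('top'); crop(d,'t1.png',0,0,512,384,1.5)
E
```

```text
{'time': 1.725, 'joint_positions': array([ 0.688161  ,  0.23119876, -0.42039002,  1.6264877 ,  0.0981676 ,
        1.30553477, -0.21623488]), 'qd': array([ 0.00823133, -0.00224249,  0.00400736,  0.00124594, -0.00382869,
       -0.0030239 , -0.00368911]), 'joint_torque': array([-9.53036360e-01, -4.13206530e+01, -3.53003763e+00, -3.06818211e+01,
       -1.64381233e-01,  1.21118955e-02,  2.30811507e-03]), 'position': array([ 0.5488554 , -0.2143877 ,  0.20020281]), 'tool_rot': array([ 2.67598568e+00,  1.64569188e+00, -2.18629373e-03]), 'ft_force': array([-0.62387147, -0.15520775, -0.97090422]), 'torque': array([-0.03385494, -0.00655122,  0.057285  ]), 'grip_width': 0.6901762066246061}
[  3.2  -0.2 126.2] [[ 0.451  0.892 -0.001]
 [ 0.892 -0.451 -0.001]
 [-0.001 -0.001 -1.   ]]
```

View pics/s1.png

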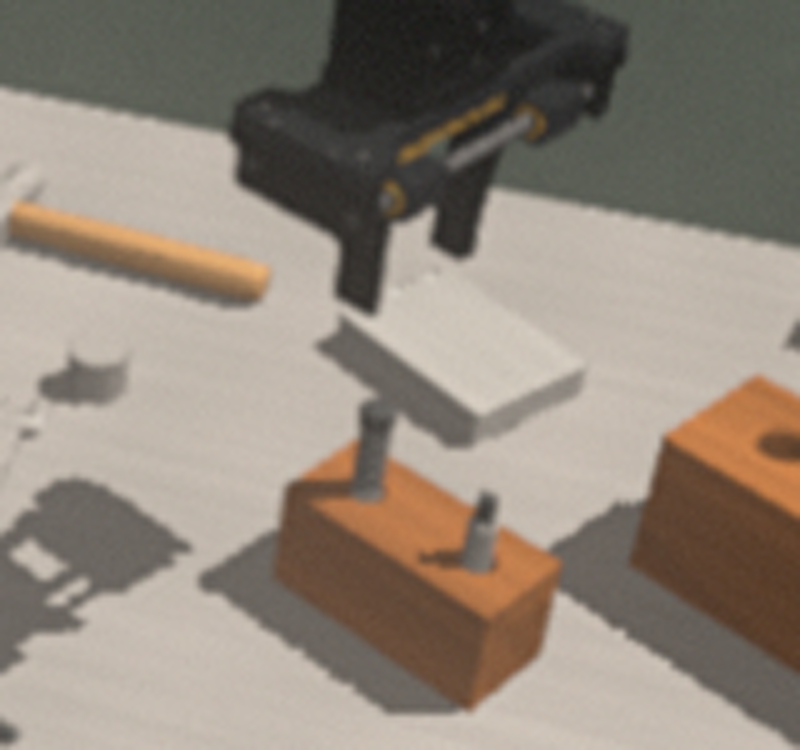

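View pics/t1.png

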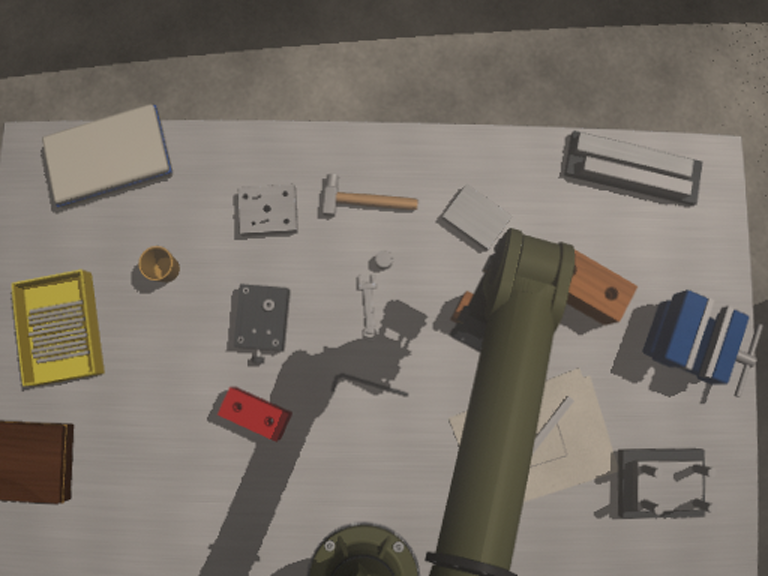

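The gripper hangs above the punch with its fingers at crop (358,305) and (457,252). I'll come down to just above the cap and check the side view.

Call:
send_rows(steps=[{"claw":0.06,"offset":[0.0032,0,0.03]},{"claw":0.06,"offset":[0.0032,0,0.06]},{"claw":0.06,"offset":[0.0032,0,0.074]},{"claw":0.06,"offset":[0.0032,0,0.074]}])

```text
invalid input at $.steps[0]: expected keys claw, offset, turn
```

```bash
python3 - <<'E'
from h import *
s=get_state();print(s['position'],off([.550,-.2116,.074]))
d=get_image('side'); crop(d,'s2.png',280,150,380,250,7)
R=Ro.from_rotvec(s['tool_rot']).as_matrix()
print((proj(d,[s['position'],s['position']+.034*R[:,1],s['position']-.034*R[:,1]])-[280,150])*7)
E
```

```text
[ 0.54897741 -0.21427566  0.20031329] [  2.9  -0.2 126.3]
[[353.08345799 171.99328167]
 [416.03364505 134.68268385]
 [287.74338267 210.73100671]]
```

View pics/s2.png

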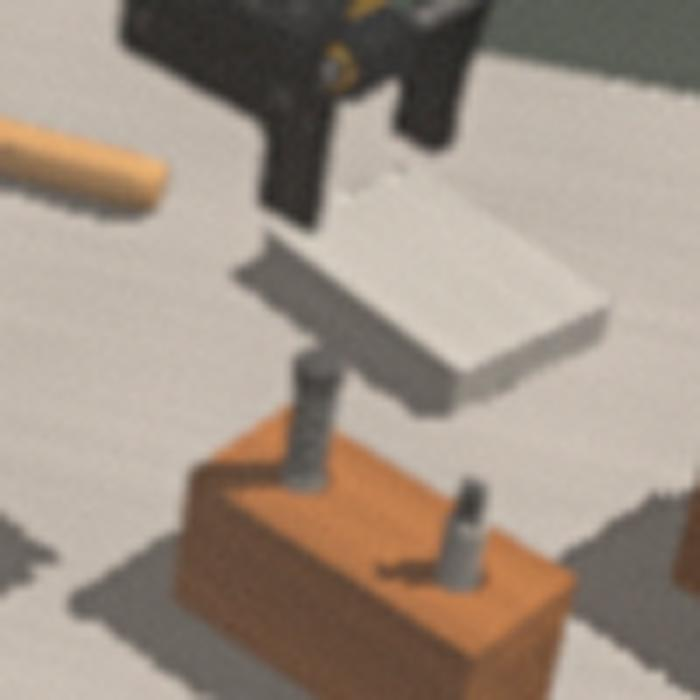

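Call:
send_rows(steps=[{"claw":0.06,"offset":[0.003,0,0.03],"turn":0},{"claw":0.06,"offset":[0.003,0,0.06],"turn":0},{"claw":0.06,"offset":[0.003,0,0.074],"turn":0},{"claw":0.06,"offset":[0.003,0,0.074],"turn":0}])

```text
time: 2.38
position: [0.5497, -0.2116, 0.1256]
tool_rot: [-2.675, -1.644, 0.003]
ft_force: [-0.4, -0.2, -0.4]
grip_width: 0.693
```

```bash
python3 - <<'E'
from h import *
s=get_state();print(s['position'],off([.550,-.2116,.074]))
d=get_image('side'); crop(d,'s2.png',280,150,380,250,7)
R=Ro.from_rotvec(s['tool_rot']).as_matrix()
print((proj(d,[s['position'],s['position']+.034*R[:,1],s['position']-.034*R[:,1]])-[280,150])*7)
E
```

```text
[ 0.54968132 -0.21164571  0.1256242 ] [ 0.2  0.4 51.6]
[[319.09063627 342.62236184]
 [379.71793896 304.15800836]
 [256.25481897 382.50867083]]
```

View pics/s2.png

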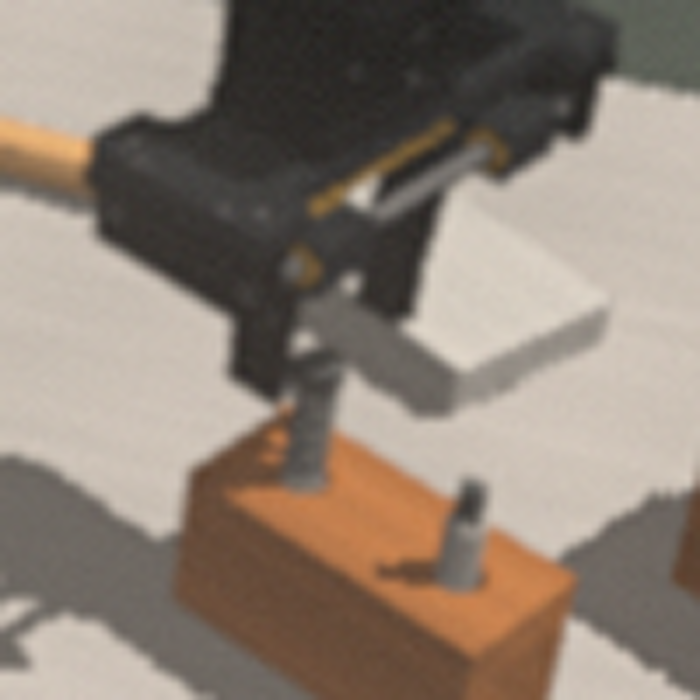

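The punch's cap at (320,352) sits right below the projected TCP at (319,343), so the fingers straddle it. I'll descend and grip.

Call:
send_rows(steps=[{"claw":0.06,"offset":[0,0,0.025],"turn":0},{"claw":0.06,"offset":[0,0,0.045],"turn":0},{"claw":0.06,"offset":[0,0,0.0515],"turn":0},{"claw":0.06,"offset":[0,0,0.0515],"turn":0},{"claw":0.04,"offset":[0,0,0.0515],"turn":0},{"claw":0.025,"offset":[0,0,0.0515],"turn":0},{"claw":0.01,"offset":[0,0,0.0515],"turn":0},{"claw":0.0,"offset":[0,0,0.0515],"turn":0},{"claw":0.0,"offset":[0,0,0.0515],"turn":0},{"claw":0.0,"offset":[0,0,0.0515],"turn":0}], squeeze=15)

```text
time: 3.68
position: [0.5506, -0.2118, 0.0753]
tool_rot: [2.676, 1.645, -0.001]
ft_force: [-0.9, -0.4, 0.7]
grip_width: 0.21
```

```bash
python3 - <<'E'
from h import *
s=get_state();print(s['position'],s['grip_width']*87,s['ft_force'],s['torque'])
d=get_image('side'); crop(d,'s3.png',280,150,380,250,7)
E
```

```text
[ 0.55060891 -0.21175263  0.07534558] 18.265338608340123 [-0.94176629 -0.40061096  0.66029378] [ 0.01179262 -0.07813917  0.03215238]
```

View pics/s3.png

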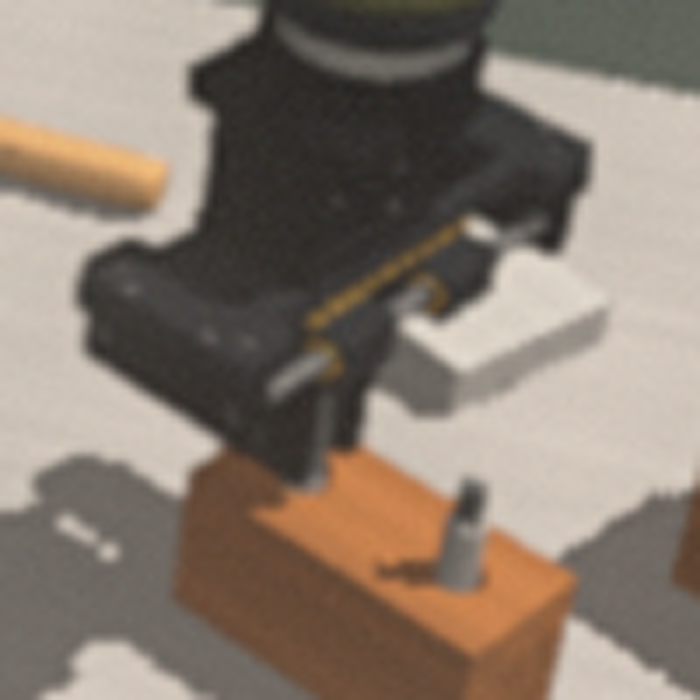

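Call:
send_rows(steps=[{"claw":0.0,"offset":[0,0,0],"turn":0},{"claw":0.0,"offset":[0,0,0],"turn":0}], squeeze=45)

```text
time: 3.98
position: [0.5506, -0.2118, 0.0753]
tool_rot: [2.676, 1.645, -0.001]
ft_force: [0.1, -0.2, -0.9]
grip_width: 0.195
```

Call:
send_rows(steps=[{"claw":0.0,"offset":[0,0,-0.005],"turn":0},{"claw":0.0,"offset":[0,0,-0.015],"turn":0},{"claw":0.0,"offset":[0,0,-0.03],"turn":0},{"claw":0.0,"offset":[0,0,-0.05],"turn":0},{"claw":0.0,"offset":[0,0,-0.07],"turn":0},{"claw":0.0,"offset":[0,0,-0.085],"turn":0},{"claw":0.0,"offset":[0,0,-0.085],"turn":0}])

```text
time: 4.85
position: [0.5516, -0.2121, 0.1622]
tool_rot: [2.674, 1.643, 0.002]
ft_force: [0.6, 0.0, -1.1]
grip_width: 0.197
```

```bash
python3 - <<'E'
from h import *
s=get_state();print(s['position'],s['grip_width']*87,s['ft_force'],s['torque'],off([.5565,.204,.16]))
d=get_image('side'); crop(d,'s4.png',270,120,380,230,7)
p=s['position'];R=Ro.from_rotvec(s['tool_rot']).as_matrix();z=R[:,2]
print((proj(d,[p,p-.019*z+.088*z,p-.019*z+.048*z])-[270,120])*7)
E
```

```text
[ 0.55163523 -0.21207632  0.16222549] 17.16390922590877 [ 0.64134793  0.02974619 -1.12169458] [-0.01526518 -0.0446833   0.01015752] [ 373.4 -183.6    1.5]
[[404.33092916 466.82529248]
 [381.11215319 619.88660165]
 [394.31840376 532.72168027]]
```

View pics/s4.png

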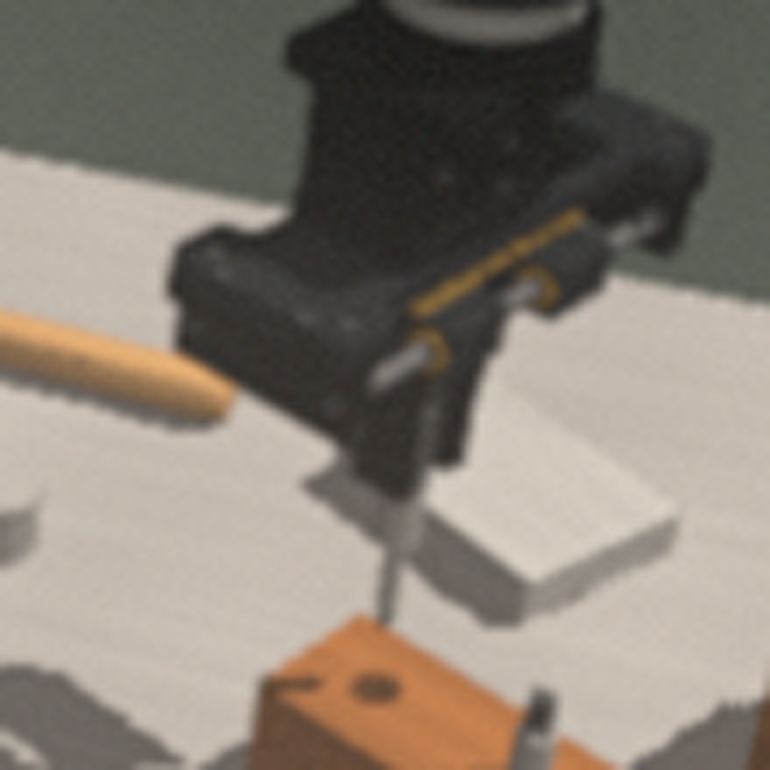

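Call:
send_rows(steps=[{"claw":0.0,"offset":[0.03,-0.015,0],"turn":0},{"claw":0.0,"offset":[0.08,-0.039,0],"turn":0},{"claw":0.0,"offset":[0.13,-0.064,0],"turn":0},{"claw":0.0,"offset":[0.18,-0.088,0],"turn":0},{"claw":0.0,"offset":[0.23,-0.113,0],"turn":0},{"claw":0.0,"offset":[0.28,-0.138,0],"turn":0},{"claw":0.0,"offset":[0.33,-0.162,0],"turn":0},{"claw":0.0,"offset":[0.36,-0.177,0],"turn":0},{"claw":0.0,"offset":[0.3734,-0.1836,0],"turn":0},{"claw":0.0,"offset":[0.3734,-0.1836,0],"turn":0},{"claw":0.0,"offset":[0.3734,-0.1836,0],"turn":0}])

```text
time: 6.28
position: [0.5562, 0.2017, 0.1601]
tool_rot: [2.677, 1.64, -0.002]
ft_force: [-0.4, -0.4, -1.4]
grip_width: 0.199
```

```bash
cat > look.py <<'E'
import sys
from h import *
n=sys.argv[1];s=get_state();print(s['position'],s['tool_rot'],s['grip_width']*87,s['ft_force'],s['torque'],off([.5565,.204,.16]))
p=s['position'];R=Ro.from_rotvec(s['tool_rot']).as_matrix();z=R[:,2]
for k in('side','top'):
    d=get_image(k); cv2.imwrite(f'pics/{n}_{k}.png',cv2.resize(np.array(d['pixels']),None,fx=1.5,fy=1.5))
    u=proj(d,[p+.0703*z,[.5562,.2041,.048],[.551,-.212,.065]]);print(k,u.round(1).tolist())
    x,y=u[1].astype(int);crop(d,f'{n}_{k}z.png',max(x-40,0),y-50,x+40,y+30,7)
E
python3 look.py a
```

```text
[0.55617359 0.20168892 0.16005178] [ 2.67691454e+00  1.63993947e+00 -1.92387087e-03] 17.284275707002667 [-0.41244814 -0.38024251 -1.35229647] [-0.04635642 -0.07538387 -0.01550956] [ 2.2 -0.8  0. ]
side [[180.4, 174.1], [181.1, 185.8], [323.0, 217.2]]
top [[177.5, 201.4], [178.8, 203.0], [315.1, 206.6]]
```

View pics/a_sidez.png

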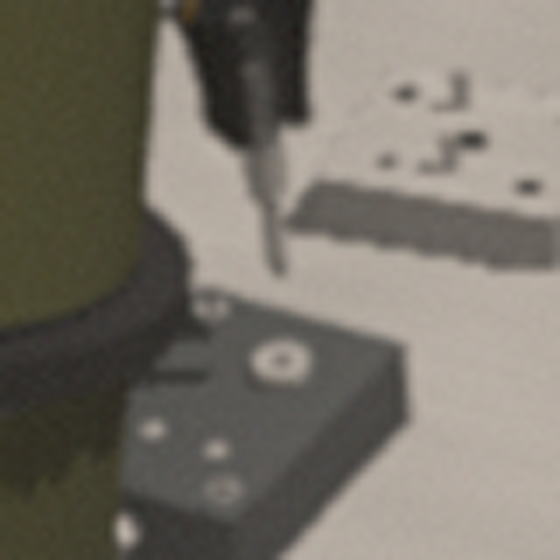

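View pics/a_top.png

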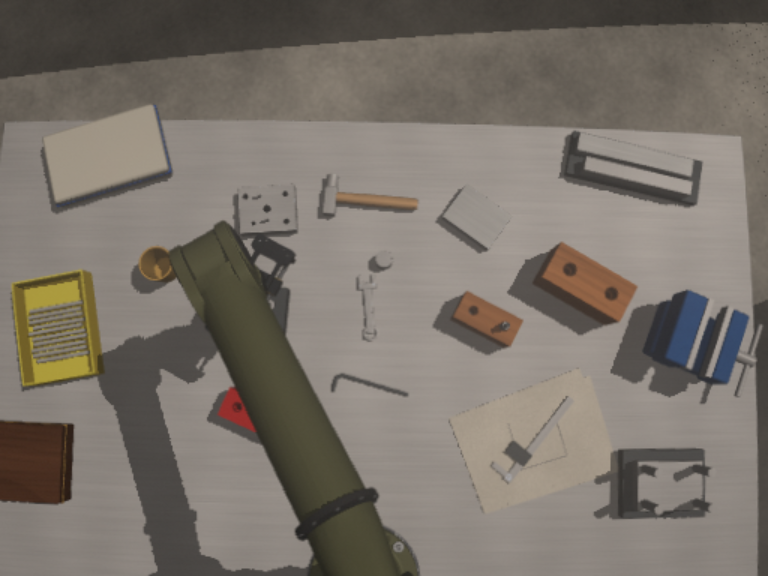

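```bash
python3 - <<'E'
from h import *
s=get_state();c=get_image('top');d=get_image('side')
print(tri(c,(178.82,202.97),d,(181.6,186.4)),onz(d,(181.6,186.4),.048))
p=s['position'];R=Ro.from_rotvec(s['tool_rot']).as_matrix();z=R[:,2]
print((proj(d,[p+.0703*z,p+.0303*z,p+.01*z])-[141,135])*7, onz(d,(141+280/7,135+273/7),p[2]-.0703),p)
# free hole in the stand, top and side
a=np.array(c['pixels']).astype(int);print(a[200:212,309:324].max(2))
b=np.array(d['pixels']).astype(int);print(b[212:224,316:332].max(2))
E
```

```text
(array([556.9, 203.8,  45.5]), np.float64(1.4746697765195491)) [0.5542907  0.20129619 0.048     ]
[[275.72609386 272.67446224]
 [265.5230326  188.97901298]
 [260.15362364 145.07107853]] [0.55675386 0.20001454 0.09005465] [0.55627495 0.20185748 0.16035465]
[[141 142 140 139 137 136 134 133 133 132 132 132 131 129 140]
 [140 140 141 142 141 139 137 136 135 133 134 133 132 131 131]
 [138 140 139 142 142 140 139 139 137 135 134 134 133 134 133]
 [133 135 137 139 136 128 124 129 133 138 137 134 135 135 133]
 [132 132 133 130 116  94  83  84 103 129 138 138 137 137 135]
 [134 134 133 117  89  76  76  71  71 106 135 142 140 138 137]
 [134 134 133 107  77  69  70  74  70 101 133 141 142 142 140]
 [136 134 133 108  79  68  66  75  72  93 128 138 141 142 141]
 [136 138 137 123  97  75  68  73  79 100 127 136 137 139 140]
 [133 135 136 136 119  93  83  89  99 119 131 134 134 136 138]
 [132 132 134 135 136 126 117 123 128 133 134 134 133 133 133]
 [131 132 132 133 134 135 137 139 136 136 136 136 135 134 134]]
[[178 180 181 183 179 180 176 175 173 171 171 170 171 172 174 177]
 [173 174 178 180 182 183 182 177 176 173 173 170 170 168 170 171]
 [170 173 174 176 181 180 180 179 177 177 178 175 170 170 168 167]
 [172 172 172 174 174 171 168 163 166 170 174 176 173 174 171 169]
 [173 171 173 171 160 142 132 132 135 142 157 174 179 177 173 172]
 [175 175 177 163 139 117 105 103 105 109 127 160 180 181 176 175]
 [172 175 176 160 132 108 102  99  94  93 111 151 178 182 182 178]
 [169 174 173 165 144 123 110 106 105 105 127 156 176 182 181 182]
 [168 169 171 173 165 151 141 139 136 138 152 170 174 175 178 180]
 [165 166 167 171 172 170 171 172 171 172 172 172 172 173 174 178]
 [158 163 168 168 168 171 175 177 178 177 176 176 174 173 170 174]
 [135 154 162 166 165 167 171 169 174 175 177 176 176 175 173 171]]
```

Call:
send_rows(steps=[{"claw":0.0,"offset":[0.0011,-0.0018,0.015],"turn":0},{"claw":0.0,"offset":[0.0011,-0.0018,0.03],"turn":0},{"claw":0.0,"offset":[0.0011,-0.0018,0.0355],"turn":0},{"claw":0.0,"offset":[0.0011,-0.0018,0.0355],"turn":0},{"claw":0.0,"offset":[0.0011,-0.0018,0.0355],"turn":0}])

```text
time: 7.1
position: [0.5554, 0.2046, 0.1254]
tool_rot: [2.677, 1.641, 0.001]
ft_force: [-1.1, -0.1, -0.2]
grip_width: 0.2
```

```bash
python3 look.py b; python3 - <<'E'
from h import *
d=get_image('side'); crop(d,'bz.png',155,150,205,200,14)
d=get_image('top'); crop(d,'bt.png',150,170,210,230,10)
E
```

```text
[0.55536334 0.20459605 0.12537013] [2.67681678e+00 1.64095385e+00 8.89593202e-04] 17.357224573311573 [-1.11318347 -0.08753902 -0.1693937 ] [-0.00615625 -0.04412736 -0.03549568] [ -0.    1.3 -34.6]
side [[180.6, 183.9], [181.1, 185.8], [323.0, 217.2]]
top [[178.3, 202.9], [178.8, 203.0], [315.1, 206.6]]
```

View pics/bz.png

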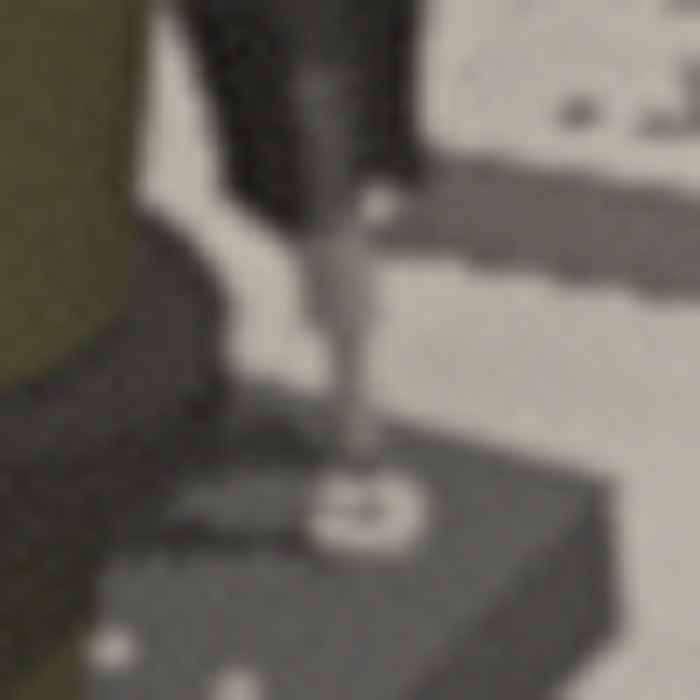

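View pics/bt.png

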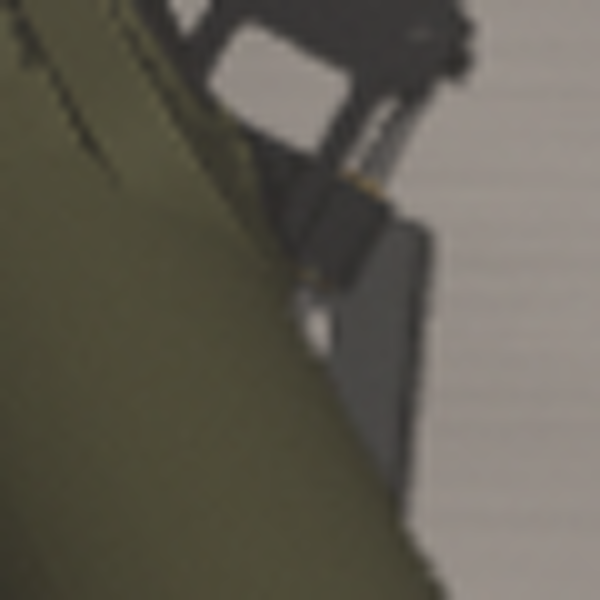

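The nose axis at crop (345,340)→(358,450) extends to about x=365 at the bore, which is at (367,512). I'll shift slightly toward the camera and probe down while watching the force.

Call:
send_rows(steps=[{"claw":0.0,"offset":[-0.0007,-0.0007,0.003],"turn":0},{"claw":0.0,"offset":[-0.0007,-0.0007,0.006],"turn":0},{"claw":0.0,"offset":[-0.0007,-0.0007,0.009],"turn":0},{"claw":0.0,"offset":[-0.0007,-0.0007,0.012],"turn":0},{"claw":0.0,"offset":[-0.0007,-0.0007,0.012],"turn":0},{"claw":0.0,"offset":[-0.0007,-0.0007,0.012],"turn":0}])

```text
time: 8.05
position: [0.5545, 0.2042, 0.1135]
tool_rot: [2.677, 1.641, 0.001]
ft_force: [-1.1, 0.4, -1.3]
grip_width: 0.198
```

```bash
python3 - <<'E'
from h import *
s=get_state();print(s['position'],s['tool_rot'],s['ft_force'],s['torque'])
d=get_image('side'); crop(d,'cz.png',155,150,205,200,14)
E
```

```text
[0.55446628 0.20421123 0.11349328] [2.67672116e+00 1.64075814e+00 1.14873775e-03] [-1.13259504  0.43071613 -1.33539194] [-0.03006529 -0.10698148 -0.00284383]
```

View pics/cz.png

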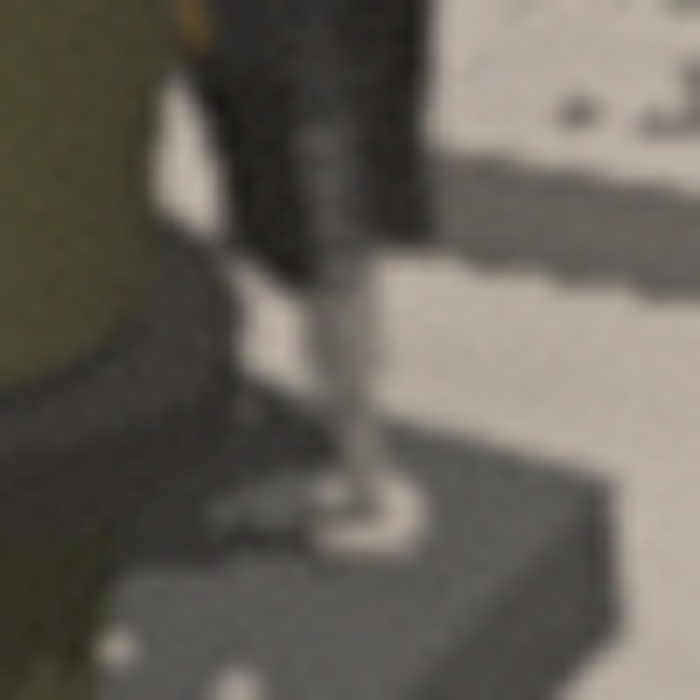

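The nose now enters the bore at crop (365,500) with no contact force. I'll carry on in small steps.

Call:
send_rows(steps=[{"claw":0.0,"offset":[0,0,0.0015],"turn":0},{"claw":0.0,"offset":[0,0,0.003],"turn":0},{"claw":0.0,"offset":[0,0,0.0045],"turn":0},{"claw":0.0,"offset":[0,0,0.0045],"turn":0}])

```text
time: 8.6
position: [0.5545, 0.2042, 0.1089]
tool_rot: [2.677, 1.641, 0.001]
ft_force: [-0.2, 0.4, -0.3]
grip_width: 0.2
```

Call:
send_rows(steps=[{"claw":0.0,"offset":[0,0,0.001],"turn":0},{"claw":0.0,"offset":[0,0,0.002],"turn":0},{"claw":0.0,"offset":[0,0,0.003],"turn":0},{"claw":0.0,"offset":[0,0,0.003],"turn":0}])

```text
time: 9.1
position: [0.5544, 0.2042, 0.1058]
tool_rot: [2.677, 1.641, 0.001]
ft_force: [0.3, -0.3, -1.5]
grip_width: 0.2
```

Call:
send_rows(steps=[{"claw":0.0,"offset":[0,0,0.001],"turn":0},{"claw":0.0,"offset":[0,0,0.002],"turn":0},{"claw":0.0,"offset":[0,0,0.003],"turn":0},{"claw":0.0,"offset":[0,0,0.003],"turn":0}])

```text
time: 9.6
position: [0.5546, 0.2043, 0.1031]
tool_rot: [2.677, 1.641, 0.002]
ft_force: [0.4, 0.8, 1.9]
grip_width: 0.201
```

Call:
send_rows(steps=[{"claw":0.0,"offset":[0,0,0.001],"turn":0},{"claw":0.0,"offset":[0,0,0.002],"turn":0},{"claw":0.0,"offset":[0,0,0.002],"turn":0}], squeeze=58)

```text
time: 9.98
position: [0.5547, 0.2043, 0.1011]
tool_rot: [2.676, 1.641, 0.002]
ft_force: [-0.9, 0.3, 1.6]
grip_width: 0.197
```

Call:
send_rows(steps=[{"claw":0.0,"offset":[0,0,0.001],"turn":0},{"claw":0.0,"offset":[0,0,0.002],"turn":0},{"claw":0.0,"offset":[0,0,0.002],"turn":0}])

```text
time: 10.35
position: [0.5548, 0.2044, 0.0992]
tool_rot: [2.676, 1.641, 0.002]
ft_force: [-1.0, 0.5, 1.6]
grip_width: 0.193
```

```bash
python3 -c "
from h import *
s=get_state();print(s['position'],s['tool_rot'],s['ft_force'],s['torque'],s['grip_width']*87)
d=get_image('side'); crop(d,'dz.png',155,150,205,200,14)"
```

```text
[0.55478742 0.20436123 0.09917397] [2.67648351e+00 1.64084267e+00 2.22318108e-03] [-0.98461404  0.53374651  1.62097467] [0.1023261  0.04478995 0.00368746] 16.807812214454092
```

View pics/dz.png

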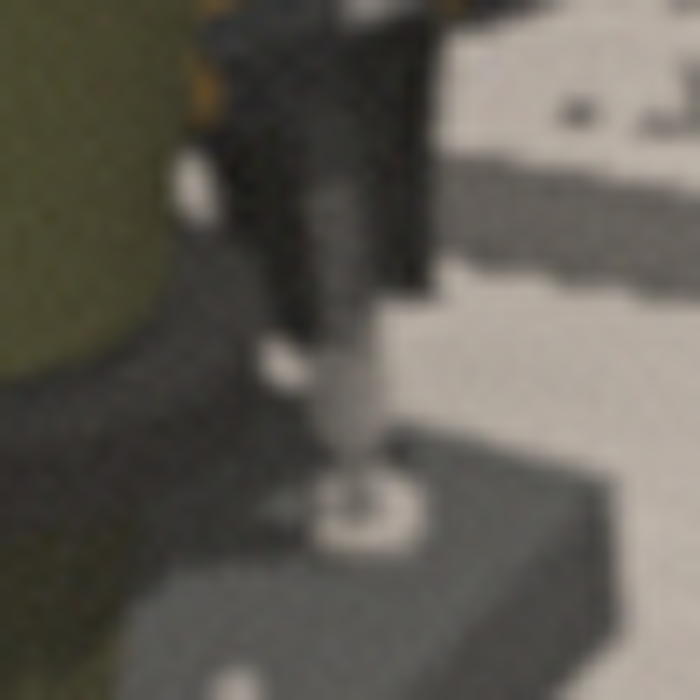

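The nose is centred and upright in the bush, with the sleeve shoulder at crop (345,450). I'll press on in fine steps.

Call:
send_rows(steps=[{"claw":0.0,"offset":[0,0,0.001],"turn":0},{"claw":0.0,"offset":[0,0,0.0015],"turn":0},{"claw":0.0,"offset":[0,0,0.0015],"turn":0}])

```text
time: 10.78
position: [0.555, 0.2046, 0.0981]
tool_rot: [2.676, 1.641, 0.003]
ft_force: [-0.1, 0.8, 5.0]
grip_width: 0.195
```

Call:
send_rows(steps=[{"claw":0.0,"offset":[0,0,0.001],"turn":0},{"claw":0.0,"offset":[0,0,0.001],"turn":0}])

```text
time: 11.02
position: [0.5554, 0.2049, 0.0977]
tool_rot: [2.676, 1.641, 0.005]
ft_force: [-1.6, 0.6, 5.6]
grip_width: 0.193
```

Call:
send_rows(steps=[{"claw":0.0,"offset":[-0.0006,-0.0003,0.001],"turn":0},{"claw":0.0,"offset":[-0.0006,-0.0003,0.0015],"turn":0},{"claw":0.0,"offset":[-0.0006,-0.0003,0.0015],"turn":0}])

```text
time: 11.4
position: [0.5554, 0.205, 0.0972]
tool_rot: [2.676, 1.641, 0.007]
ft_force: [-0.7, -0.3, 7.0]
grip_width: 0.192
```

```bash
python3 -c "
from h import *
s=get_state();print(s['position'],s['tool_rot'],s['ft_force'],s['torque'],s['grip_width']*87)
d=get_image('side'); crop(d,'ez.png',155,150,205,200,14)"
```

```text
[0.5553724  0.20500245 0.09718481] [2.67582922 1.6409004  0.00716993] [-0.68794616 -0.29681525  7.03277153] [ 0.06522099  0.16359159 -0.01662931] 16.695581677382126
```

View pics/ez.png

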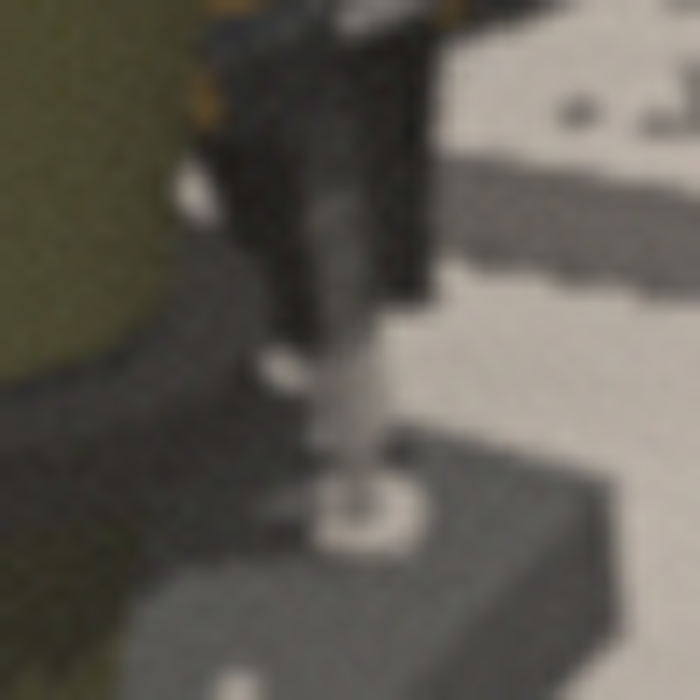

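Call:
send_rows(steps=[{"claw":0.0,"offset":[-0.0008,-0.0004,0.0015],"turn":0},{"claw":0.0,"offset":[-0.0008,-0.0004,0.0022],"turn":0},{"claw":0.0,"offset":[-0.0008,-0.0004,0.0028],"turn":0},{"claw":0.0,"offset":[-0.0008,-0.0004,0.0028],"turn":0}])

```text
time: 11.95
position: [0.5556, 0.2053, 0.096]
tool_rot: [2.675, 1.641, 0.011]
ft_force: [-1.4, 0.2, 9.9]
grip_width: 0.193
```

Call:
send_rows(steps=[{"claw":0.0,"offset":[-0.0008,-0.0006,0.002],"turn":0},{"claw":0.0,"offset":[-0.0008,-0.0006,0.0025],"turn":0},{"claw":0.0,"offset":[-0.0008,-0.0006,0.0028],"turn":0}])

```text
time: 12.32
position: [0.556, 0.206, 0.0955]
tool_rot: [2.674, 1.641, 0.017]
ft_force: [-1.4, 0.4, 13.2]
grip_width: 0.195
```

Call:
send_rows(steps=[{"claw":0.0,"offset":[-0.0012,-0.0008,0.0022],"turn":0},{"claw":0.0,"offset":[-0.0012,-0.0008,0.0027],"turn":0},{"claw":0.0,"offset":[-0.0012,-0.0008,0.003],"turn":0}])

```text
time: 12.7
position: [0.5562, 0.2065, 0.0949]
tool_rot: [2.674, 1.641, 0.023]
ft_force: [-1.6, 0.5, 14.0]
grip_width: 0.194
```

```bash
python3 -c "
from h import *
s=get_state();print(s['position'],s['tool_rot'],s['ft_force'],s['torque'],s['grip_width']*87)
print(Ro.from_rotvec(s['tool_rot']).as_matrix().round(4))
d=get_image('side'); crop(d,'fz.png',155,150,205,200,14)"
```

```text
[0.55617837 0.20647877 0.09494683] [2.6736429  1.64093853 0.02275888] [-1.6196029   0.53539226 13.9562782 ] [0.09923784 0.40360039 0.01658016] 16.873582878152654
[[ 0.4527  0.8915  0.0147]
 [ 0.8916 -0.4528  0.0038]
 [ 0.01    0.0114 -0.9999]]
```

View pics/fz.png

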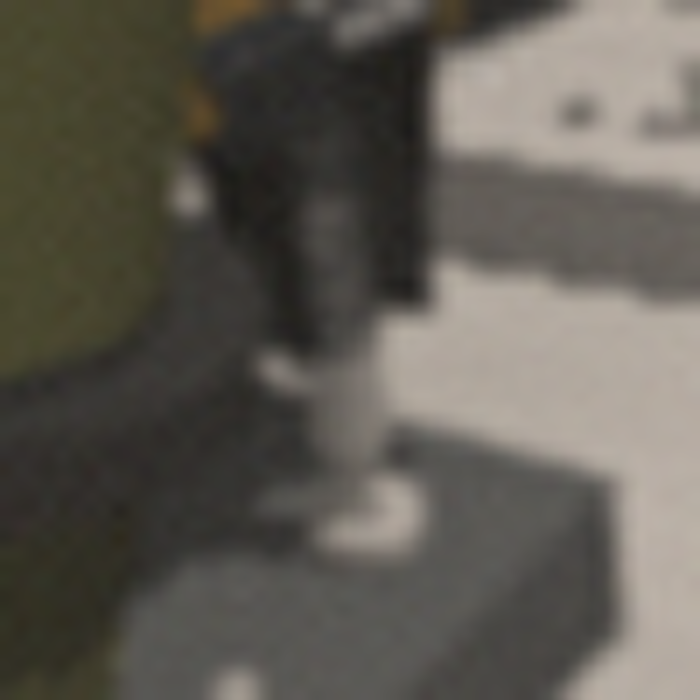

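Call:
send_rows(steps=[{"claw":0.0,"offset":[-0.0025,-0.0008,0.0024],"turn":0},{"claw":0.0,"offset":[-0.003,-0.0008,0.003],"turn":0},{"claw":0.0,"offset":[-0.003,-0.0008,0.0033],"turn":0}])

```text
time: 13.12
position: [0.5558, 0.2056, 0.0945]
tool_rot: [2.673, 1.641, 0.03]
ft_force: [-2.5, 0.9, 15.5]
grip_width: 0.192
```

Call:
send_rows(steps=[{"claw":0.0,"offset":[-0.0025,-0.0008,0.0026],"turn":0},{"claw":0.0,"offset":[-0.0028,-0.0008,0.0033],"turn":0},{"claw":0.0,"offset":[-0.0028,-0.0008,0.0036],"turn":0}])

```text
time: 13.5
position: [0.5553, 0.2048, 0.0933]
tool_rot: [2.672, 1.641, 0.036]
ft_force: [-1.2, -0.5, 12.4]
grip_width: 0.19
```

```bash
python3 -c "
from h import *
s=get_state();print(s['position'],s['tool_rot'],s['ft_force'],s['torque'],s['grip_width']*87)
print(Ro.from_rotvec(s['tool_rot']).as_matrix().round(4))
d=get_image('side'); crop(d,'gz.png',155,150,205,200,14)"
```

```text
[0.5552513  0.20476292 0.09332033] [2.67175863 1.64097241 0.03605969] [-1.24710255 -0.46261069 12.38208844] [ 0.09524777  0.35397354 -0.02212144] 16.56911055600346
[[ 0.452   0.8917  0.0227]
 [ 0.8919 -0.4522  0.007 ]
 [ 0.0165  0.0171 -0.9997]]
```

View pics/gz.png

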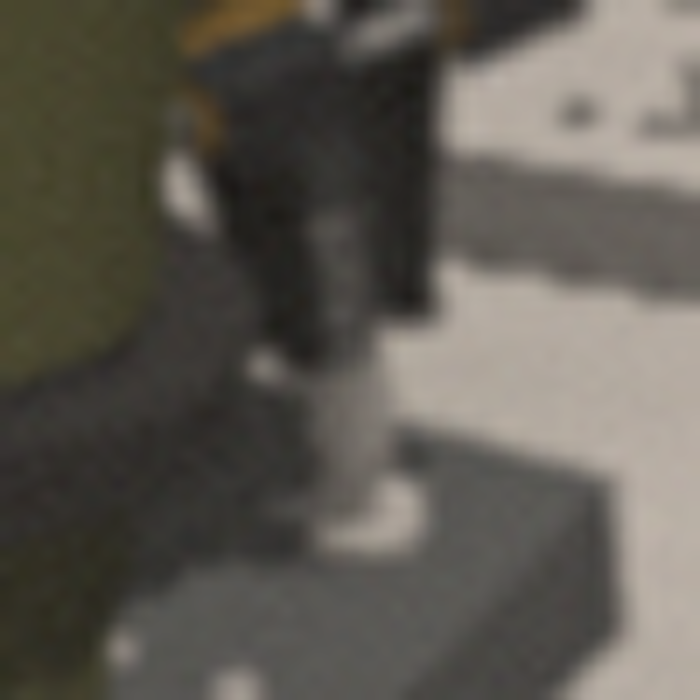

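```bash
python3 -c "
from h import *
s=get_state();d=get_image('side');p=s['position'];R=Ro.from_rotvec(s['tool_rot']).as_matrix();z=R[:,2]
e=np.array([.34,-.94,0])
print(s['ft_force'],((proj(d,[p,p+.0303*z,p+.0303*z+.008*e,p+.0303*z-.008*e,[.555,.204,.048],[.555,.204,.04]])-[155,150])*14).round())
from glob import glob
ims=[cv2.imread('pics/%s.png'%n)[300:580,220:480] for n in('dz','ez','gz')]
cv2.imwrite('pics/cmp.png',np.clip(np.hstack(ims).astype(float)*1.5-40,0,255))"
```

```text
[-1.6047889   0.49606046 10.30092846] [[338. 323.]
 [354. 444.]
 [393. 444.]
 [314. 443.]
 [362. 505.]
 [366. 536.]][ WARN:0@1.774] global loadsave.cpp:1063 imwrite_ Unsupported depth image for selected encoder is fallbacked to CV_8U.
```

View pics/cmp.png

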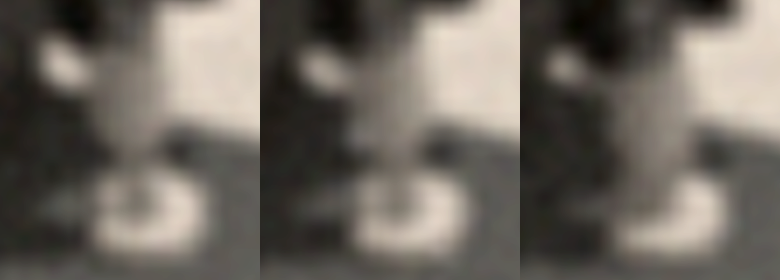

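```bash
python3 -c "
from h import *
for i in range(6):
    d=get_image('side');s=get_state();print(s['time'],s['position'].round(5),s['ft_force'].round(1),s['torque'].round(2))
crop(d,'hz.png',150,130,215,195,11)"
```

```text
13.65 [0.55479 0.20436 0.09248] [-0.9  0.6  7.6] [ 0.1   0.21 -0.02]
13.7 [0.55466 0.20423 0.09225] [-0.8  0.6  7.4] [0.09 0.23 0.  ]
13.75 [0.55456 0.20412 0.09204] [-1.5  0.7  6.2] [0.13 0.18 0.03]
13.8 [0.55449 0.20407 0.09191] [-0.2  0.1  7.4] [0.08 0.15 0.06]
13.85 [0.55445 0.20407 0.09183] [-1.6  1.2  7.2] [ 0.07  0.15 -0.04]
13.9 [0.55443 0.20399 0.09173] [-0.8  0.3  6.6] [ 0.09  0.14 -0.03]
```

View pics/hz.png

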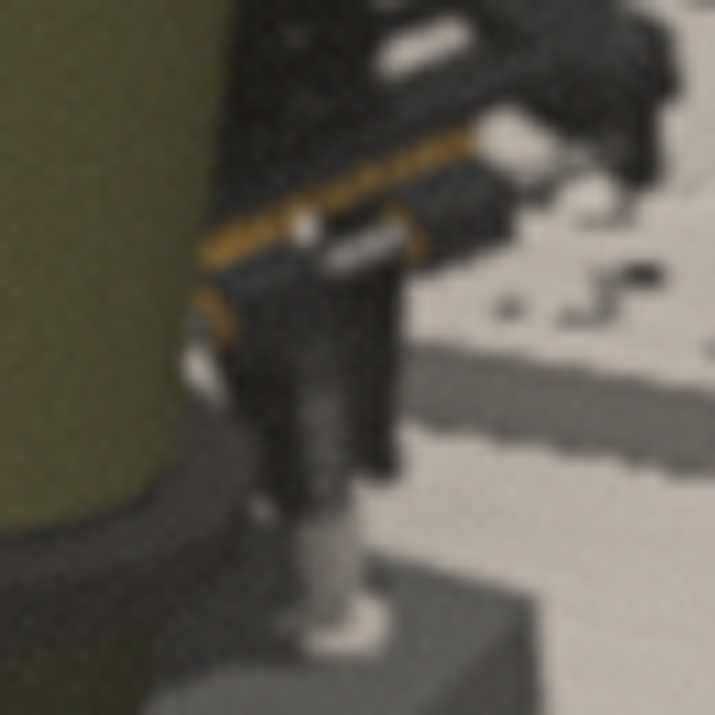

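The force fell from about 16 N to about 7 N while the sleeve advanced, so the punch has snapped. I'll unload straight up now.

Call:
send_rows(steps=[{"claw":0.0,"offset":[0,0,-0.006],"turn":0},{"claw":0.0,"offset":[0,0,-0.015],"turn":0},{"claw":0.0,"offset":[0,0,-0.03],"turn":0},{"claw":0.0,"offset":[0,0,-0.05],"turn":0},{"claw":0.0,"offset":[0,0,-0.07],"turn":0},{"claw":0.0,"offset":[0,0,-0.08],"turn":0},{"claw":0.0,"offset":[0,0,-0.08],"turn":0}])

```text
time: 14.78
position: [0.5533, 0.2037, 0.1729]
tool_rot: [2.672, 1.64, 0.035]
ft_force: [0.4, -0.3, -1.6]
grip_width: 0.191
```

```bash
python3 -c "
from h import *
s=get_state();print(s['position'],s['tool_rot'],s['ft_force'],s['torque'],s['grip_width']*87)
R=Ro.from_rotvec(s['tool_rot']).as_matrix();print(R.round(4));p=s['position'];z=R[:,2]
d=get_image('side'); crop(d,'iz.png',140,120,220,200,9)
print(((proj(d,[p,p+.0303*z,p+.0703*z])-[140,120])*9).round(),off([.551,-.212,.172]))"
```

```text
[0.55331296 0.20369459 0.17285825] [2.67187091 1.64039926 0.03506634] [ 0.42314885 -0.3393312  -1.60849634] [ 0.00637292 -0.00320488 -0.01405885] 16.633428676441287
[[ 0.4523  0.8916  0.0223]
 [ 0.8917 -0.4526  0.0065]
 [ 0.0158  0.0169 -0.9997]]
[[325. 261.]
 [336. 346.]
 [350. 453.]] [-371.2  186.4   -2.7]
```

View pics/iz.png

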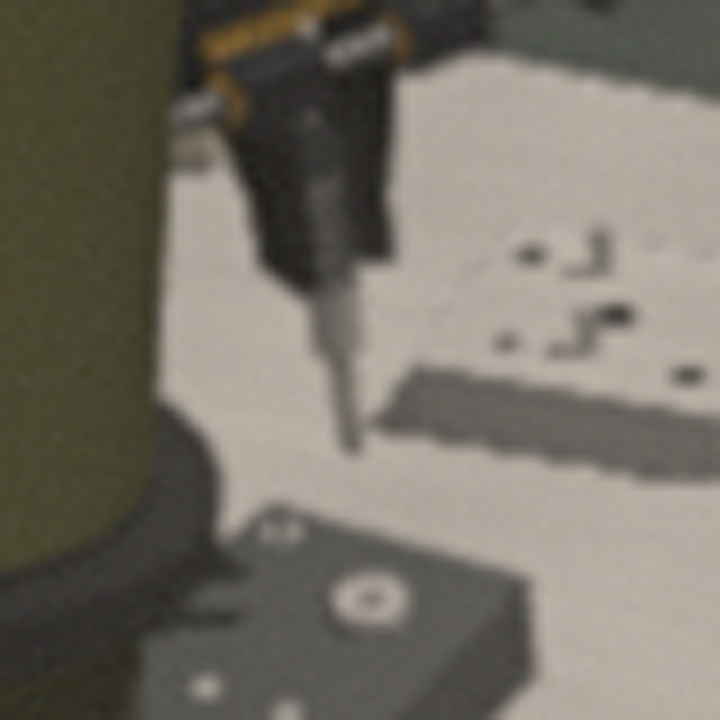

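The nose has sprung back out. The tip is at (352,452) against a predicted (350,453), so there was no slip. I'm carrying it back over the free hole.

Call:
send_rows(steps=[{"claw":0.0,"offset":[-0.03,0.015,-0.001],"turn":0},{"claw":0.0,"offset":[-0.08,0.04,-0.001],"turn":0},{"claw":0.0,"offset":[-0.13,0.065,-0.001],"turn":0},{"claw":0.0,"offset":[-0.18,0.09,-0.002],"turn":0},{"claw":0.0,"offset":[-0.23,0.115,-0.002],"turn":0},{"claw":0.0,"offset":[-0.28,0.14,-0.002],"turn":0},{"claw":0.0,"offset":[-0.33,0.165,-0.002],"turn":0},{"claw":0.0,"offset":[-0.36,0.18,-0.002],"turn":0},{"claw":0.0,"offset":[-0.3721,0.1852,-0.002],"turn":0},{"claw":0.0,"offset":[-0.3721,0.1852,-0.002],"turn":0},{"claw":0.0,"offset":[-0.3721,0.1852,-0.002],"turn":0}])

```text
time: 16.2
position: [0.55, -0.2096, 0.1712]
tool_rot: [2.671, 1.646, 0.033]
ft_force: [0.2, 0.2, -1.6]
grip_width: 0.191
```

```bash
python3 -c "
from h import *
s=get_state();print(s['position'],s['tool_rot'],s['ft_force'],s['grip_width']*87)
R=Ro.from_rotvec(s['tool_rot']).as_matrix();print(R.round(4));p=s['position'];z=R[:,2]
d=get_image('side'); crop(d,'jz.png',290,150,360,240,8)
print(((proj(d,[p,p+.0303*z,p+.0703*z,[.551,-.212,.065]])-[290,150])*8).round(),off([.5502,-.2119,.13]))"
```

```text
[ 0.54996105 -0.20955348  0.17116065] [2.67065258 1.64550592 0.03347263] [ 0.18067387  0.1948749  -1.58549767] 16.652449432833368
[[ 0.4495  0.893   0.0205]
 [ 0.8931 -0.4497  0.0073]
 [ 0.0158  0.015  -0.9998]]
[[296. 271.]
 [284. 349.]
 [268. 448.]
 [264. 537.]] [-2.6  0.5 41.3]
```

View pics/jz.png

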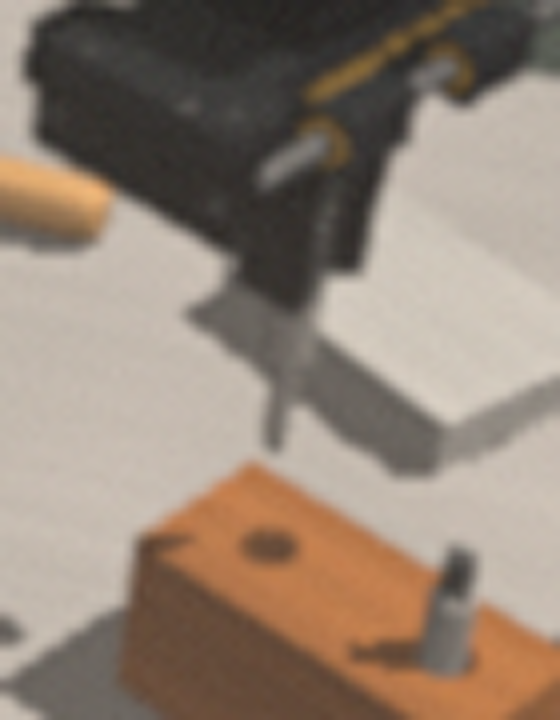

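```bash
python3 -c "
from h import *
print(off([.550,-.2121,.125]),off([.5501,-.212,.098]))"
```

```text
[-2.9  0.3 46.3] [-3.2 -0.  73.3]
```

Call:
send_rows(steps=[{"claw":0.0,"offset":[-0.003,0.0005,0.015],"turn":0},{"claw":0.0,"offset":[-0.003,0.0004,0.03],"turn":0},{"claw":0.0,"offset":[-0.003,0.0003,0.042],"turn":0},{"claw":0.0,"offset":[-0.003,0.0003,0.052],"turn":0},{"claw":0.0,"offset":[-0.0031,0.0002,0.06],"turn":0},{"claw":0.0,"offset":[-0.0032,0,0.067],"turn":0},{"claw":0.0,"offset":[-0.0032,0,0.07],"turn":0},{"claw":0.0,"offset":[-0.0032,0,0.07],"turn":0}])

```text
time: 17.25
position: [0.5501, -0.212, 0.1013]
tool_rot: [2.67, 1.645, 0.033]
ft_force: [0.6, -0.2, -1.2]
grip_width: 0.188
```

```bash
python3 -c "
from h import *
s=get_state();print(s['position'],s['tool_rot'],s['ft_force'],s['torque'],s['grip_width']*87)
d=get_image('side'); crop(d,'kz.png',290,150,360,240,8)
print(off([.5502,-.2119,.0753]))"
```

```text
[ 0.55009245 -0.21204063  0.10128051] [2.67010094 1.64549034 0.03349477] [ 0.57893695 -0.23779574 -1.20211091] [-0.04182653 -0.00691713 -0.01747424] 16.363030668479258
[-0.3 -0.5 26.2]
```

View pics/kz.png

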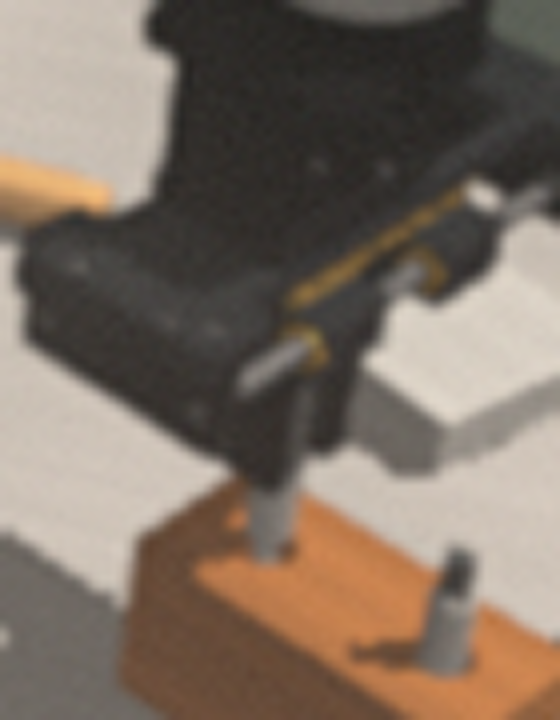

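The nose is in the hole and the shoulder is just at the mouth, at crop (272,555). I'll lower it slowly and watch the force.

Call:
send_rows(steps=[{"claw":0.0,"offset":[0,-0.0003,0.003],"turn":0},{"claw":0.0,"offset":[0,-0.0003,0.006],"turn":0},{"claw":0.0,"offset":[-0.0001,-0.0003,0.009],"turn":0},{"claw":0.0,"offset":[-0.0002,-0.0004,0.011],"turn":0},{"claw":0.0,"offset":[-0.0002,-0.0004,0.011],"turn":0}])

```text
time: 17.92
position: [0.5499, -0.212, 0.0903]
tool_rot: [2.67, 1.646, 0.033]
ft_force: [0.0, 0.3, -1.1]
grip_width: 0.188
```

No contact, and the sleeve is 5 mm or so into the hole. Continuing.

Call:
send_rows(steps=[{"claw":0.0,"offset":[-0.0001,0,0.003],"turn":0},{"claw":0.0,"offset":[-0.0001,-0.0001,0.006],"turn":0},{"claw":0.0,"offset":[-0.0002,-0.0002,0.009],"turn":0},{"claw":0.0,"offset":[-0.0002,-0.0002,0.012],"turn":0},{"claw":0.0,"offset":[-0.0002,-0.0002,0.012],"turn":0}])

```text
time: 18.55
position: [0.5496, -0.2118, 0.0779]
tool_rot: [2.671, 1.646, 0.033]
ft_force: [0.1, -0.9, -0.7]
grip_width: 0.194
```

Call:
send_rows(steps=[{"claw":0.0,"offset":[0,0,0.001],"turn":0},{"claw":0.0,"offset":[0,0,0.002],"turn":0},{"claw":0.0,"offset":[0,0,0.002],"turn":0}])

```text
time: 18.92
position: [0.5496, -0.2118, 0.0758]
tool_rot: [2.671, 1.646, 0.033]
ft_force: [0.2, 0.8, -0.4]
grip_width: 0.191
```

Call:
send_rows(steps=[{"claw":0.0,"offset":[0,0,0.0005],"turn":0},{"claw":0.0,"offset":[0,0,0.001],"turn":0},{"claw":0.0,"offset":[0,0,0.001],"turn":0}])

```text
time: 19.3
position: [0.55, -0.2119, 0.0754]
tool_rot: [2.67, 1.646, 0.034]
ft_force: [-0.4, 1.0, 3.0]
grip_width: 0.198
```

Contact came at z=0.0754, the same as the original home height, so it is seated. Releasing gently.

Call:
send_rows(steps=[{"claw":0.0,"offset":[0,0,0],"turn":0},{"claw":0.0,"offset":[0,0,0],"turn":0}], squeeze=5)

```text
time: 19.55
position: [0.5501, -0.2119, 0.0754]
tool_rot: [2.67, 1.646, 0.034]
ft_force: [-0.0, 0.3, 1.5]
grip_width: 0.211
```

Call:
send_rows(steps=[{"claw":0.02,"offset":[0,0,0],"turn":0},{"claw":0.026,"offset":[0,0,0],"turn":0},{"claw":0.034,"offset":[0,0,0],"turn":0},{"claw":0.045,"offset":[0,0,0],"turn":0},{"claw":0.055,"offset":[0,0,0],"turn":0},{"claw":0.055,"offset":[0,0,0],"turn":0},{"claw":0.055,"offset":[0,0,0],"turn":0}])

```text
time: 20.42
position: [0.5501, -0.212, 0.0754]
tool_rot: [2.67, 1.645, 0.034]
ft_force: [-0.2, 0.5, -0.8]
grip_width: 0.627
```

```bash
python3 -c "
from h import *
s=get_state();print(s['position'],s['tool_rot'],s['ft_force'],s['torque'],s['grip_width']*87)
d=get_image('side'); crop(d,'lz.png',290,150,360,240,8)"
```

```text
[ 0.55007386 -0.21196441  0.07540381] [2.66990423 1.64544439 0.03374615] [-0.15915003  0.50919954 -0.81738964] [-0.04425648 -0.04856078 -0.04222119] 54.515309539696254
```

View pics/lz.png

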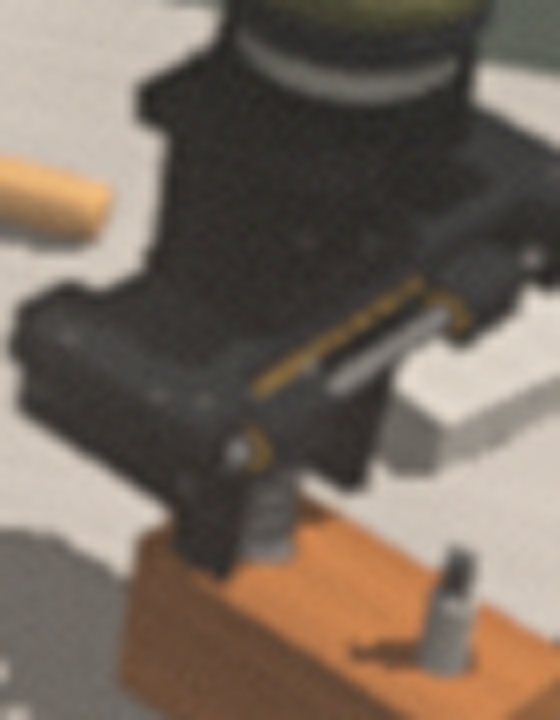

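The fingers are open and clear of the punch, which stands at (270,510). I'll go straight up, then move aside for a clear top view.

Call:
send_rows(steps=[{"claw":0.055,"offset":[0,0,-0.015],"turn":0},{"claw":0.055,"offset":[0,0,-0.04],"turn":0},{"claw":0.055,"offset":[0,0,-0.08],"turn":0},{"claw":0.055,"offset":[0,0,-0.12],"turn":0},{"claw":0.055,"offset":[0.03,-0.015,-0.14],"turn":0},{"claw":0.055,"offset":[0.07,-0.035,-0.14],"turn":0},{"claw":0.055,"offset":[0.12,-0.06,-0.14],"turn":0},{"claw":0.055,"offset":[0.17,-0.08,-0.14],"turn":0},{"claw":0.055,"offset":[0.2,-0.09,-0.14],"turn":0},{"claw":0.055,"offset":[0.2,-0.09,-0.14],"turn":0}])

```text
time: 21.72
position: [0.5569, 0.0101, 0.2186]
tool_rot: [2.664, 1.654, 0.037]
ft_force: [0.1, -0.3, -0.8]
grip_width: 0.63
```

```bash
python3 -c "
from h import *
s=get_state();print(s['position'],np.abs(s['qd']).max(),s['ft_force'])
d=get_image('side');c=get_image('top')
f=lambda i:cv2.resize(i,(400,400),interpolation=cv2.INTER_CUBIC)
cv2.imwrite('pics/end.png',np.hstack([f(np.array(d['pixels'])[190:265,295:370]),f(np.array(c['pixels'])[180:245,290:355])]))
crop(c,'endtop.png',0,0,512,384,1.5)
print(tri(c,(317.7,205),d,(325,201.6)))"
```

```text
[0.55687955 0.01009188 0.21857623] 0.06031037714616384 [ 0.13743368 -0.27471172 -0.79602965]
(array([ 550. , -211.7,  117. ]), np.float64(0.9754454966599149))
```

View pics/end.png

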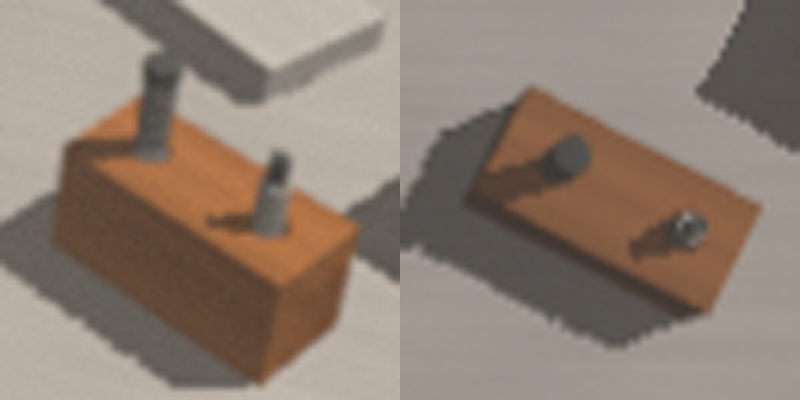

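View pics/endtop.png

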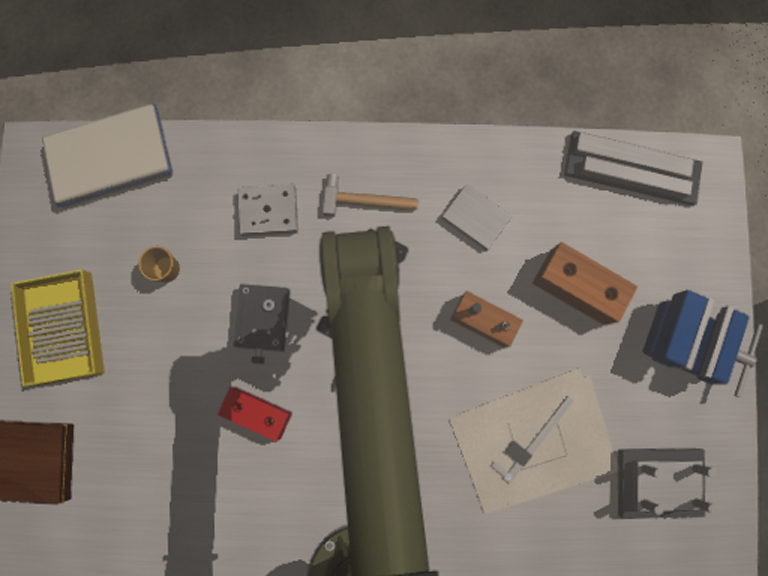

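The punch stands upright and fully home. Its cap is at side crop (160,62), exactly where it began. The pin punch and the bystanders I can see haven't moved, and the gripper is clear.

```bash
python3 -c "
from bench import close_job
print(close_job())"
```

```text
the job is handed in; nothing more can be done
None
```

The automatic punch was pressed in the bush until it snapped, put back fully home in its stand hole and released. I handed the job in at about 22 s.

- **Press and snap:** The workpiece face met the nose about 15 mm below the bush mouth. I pressed in small steps. The force rose to roughly 16–17 N, then fell to about 7 N while the sleeve moved on about 3 mm. I took that as the snap and lifted at once. Afterwards the nose was fully out and had not slipped in the grip.
- **Return:** The shoulder touched the ledge with about 4 N, at the same tool height as at the start. After release, both camera views show the punch upright, with its cap where it began. The other tools and bystanders I could see have not moved. In the last top view the arm hid the wrench, the collet and part of the hex key. The arm went nowhere low near them.
- **What disagreed:**
  - The snap came at about 16–17 N, not the stated 13 N, probably because of friction in the bore.
  - I saw the snap only after the move and a few camera calls, about half a second late. The nose was then probably within 1 mm of its stop, with no force peak seen in the readings.
  - The arm gave under load, leaving the tool tilted about 1.3° for the return. The punch still seated without catching.

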